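# Check a bearing bore with a go/no-go plug gauge

### The job

Check the brass bearing's bore with the plug gauge from the stand: push its long green-ringed go end in until the collar is fully home against the bearing, draw it out, then offer the short red-ringed no-go end squarely into the recess round the bore and press it there with about 5 to 10 N for half a second to confirm that it is refused. Then put the gauge back in its stand and let go of it. The bearing may be clamped a little to one side of its frame, so find the bore by feel, push gently throughout, and do not disturb the other things on the bench.

Things in the scene. Friction and masses are not known exactly. Their poses are not given: they have to be found in the camera images.
- gauge: double-ended plug gauge, 116 mm long, about 0.22 kg, level in its stand. Origin: middle of handle, on the axis; its y runs along it to the go end. Hexagonal aluminium handle, 20 mm across flats, 60 mm long, two flats upright (normals along its x): grip from above across x. At each handle end a collar 34 mm across, 5 mm thick (outer faces y = +35 and -35 mm)
- go_tip (a point): centre of the flat end of the go plug, 65 mm from the gauge's origin along its +y. The go plug (beyond the green ring) is 23 mm across and 30 mm long from the collar, with a 0.6 mm chamfer
- nogo_tip (a point): centre of the flat end of the no-go plug, 51 mm from the gauge's origin along its -y. The no-go plug (beyond the red ring) is 27 mm across and 16 mm long from the collar, with a 1 mm chamfer
- block: blue bearing frame fixed to the bench, foot 130 x 64 mm and 12 mm thick, upright part 94 mm wide (x), 30 deep (y), 92 high. Origin: middle of its underside. In its window a steel carrier (46 wide, 46 high) with the brass bearing, clamped anywhere up to 10 mm to either side of the middle along the block's x: this offset is not measured. The bore is level along y, right through; use either side
- bore (a point): middle of the window, 60 mm above the bench, axes as the block's; the true bore axis is shifted from it along x by up to 10 mm. Brass bearing: 38 mm across, end faces at y = -18 and +18 mm; in each a recess 31 mm across, 4 mm deep; the bore is 24 mm across, sharp-edged. With the collar home on the end face the go tip is 12 mm past the middle; the no-go stops on the recess floor. All rigid
- stand: black foot 60 x 130 mm, 8 mm thick, fixed to the bench, with two grey V rests 10 mm wide, open upward, at y = +46 mm (fits the go plug) and y = -46 mm (fits the no-go plug), tops about 45 mm above the bench; the space between them is free for fingers. Origin at the middle of its underside.
- seat (a point): where the gauge's origin lies when it rests in the stand, 45 mm above the bench; axes as the stand's, y towards the rest for the go end
- tape_measure: bystander: yellow tape measure, 35 x 75 x 62 mm; origin under its middle
- stamp: bystander: wooden-handled stamp, 26 x 50 x 68 mm, standing; origin under its middle
- marker_blue: bystander: blue and white marker pen lying on the bench, 138 mm long, 12 mm thick; origin under its middle
- screwdriver: bystander: red-handled screwdriver lying on the bench, 200 mm long; origin under its middle
Not all that is in view belongs to the job. Leave any pink look-alike of the gauge alone.

How it is judged:
By the outcome, as a careful person would: the job done as asked, in the order asked, and still so for the second after the job is handed in, with the robot touching nothing.
It also fails if it takes over 61 s, if anything falls off the work surface, if the arm or the gripper's body presses on something with over 40 N, if the wrist force passes 120 N, or if a joint passes its speed limit or range.

### The arm

A 6-joint arm with a two-finger parallel gripper is mounted at the origin on a cart in front of the work surface, level with it; the furniture and walls round the work are solid. World frame = base frame: x ahead of the robot, y to its left, z up, the work surface at z = 0. Lengths are in m, angles in rad, forces in N, time in s.
With the tool pointing down it reaches from about 0.35 to 0.975 m from the base axis. Payload 4.9 kg.
Tool frame: the origin (TCP) lies at the very end of the fingers, on their centre line; the grasp point (between the pads) lies 19 mm behind it; z points along the fingers, y is the line along which they close (so a half turn about z gives the same grasp; the last joint's range is limited). The gripper opens to 85 mm and grips with 20 to 120 N. Pads are 22 mm wide; open, the fingers measure 114 mm over their backs; the gripper's body (76 mm by 85 mm) begins 54 mm behind the grasp point. The pads swing forward as they close: fully open they stand 13 mm farther back than shut.
Start: joints at [1.101, 0.053, 1.613, -0, 1.476, -0.119], TCP at [0.215, 0.587, 0.231] pointing down, gripper open.
Joint ranges: [-3.01, 3.01], [-1.01, 2.22], [0.06, 2.58], [-1.02, 4.17], [0.09, 2.62], [-3.14, 3.14]. Speed limits (rad/s): [2.57, 2.57, 3.14, 3.14, 3.14, 3.14].

### API

Orientations are given as a rotation vector (axis times angle).
In Python, from station import ctrl, imaging gives the robot as it stands.
- The arm moves only by the tool play_rows, never from a script. Its argument "series" is a list of rows, each a list of 3 entries, a list of its own where there are three numbers: the opening, from 0 (shut) to 1 (fully open), then the shift along the tool's x, y, z each as a share of 0.05 m, from -1 to 1, then the turn, a rotation vector about the tool's x, y, z each as a share of 8 degrees, from -1 to 1. In form: [[grip, [dx, dy, dz], [ax, ay, az]], ...]. A call has 1 to 8 rows; each row shifts and turns the commanded pose from where the row before left it, along the tool's axes as they then stand; what a row does not reach is not made up. A row lasts 1/8 s, in which the tool goes at most 62.5 mm and 10.7 degrees, less where a joint would pass 70% of its speed; a pose out of reach is approached as far as the arm can. A call with a number of a shift or a turn outside -1 to 1 is refused whole. A call with a gripper value outside its range is refused whole. The fingers move at their own pace and stop on an object; "force" is the grip in N (left out, the last holds). Time passes only in rows, so rows that do not move let the fingers close. It gives the time, the measured TCP pose, the force, the opening and the grip force at its end, in the units of the state.
- ctrl.get_obs(): the state, without advancing time (a new reading comes with each control period).
- imaging.get_image(name): name is "scene" or "top" or "wrist"; returns a dict with "color" (384x512x3 uint8, blue, green, red), "fx", "fy", "cx", "cy" (pixels), "extrinsics" (4x4, takes a point from world to camera coordinates); the wrist camera has in their place "hand_eye" (4x4, takes a point from camera to tool coordinates, whose origin is the TCP and whose axes are the flange's). Camera axes: x right, y down, z forward; pixel columns grow to the right and rows downward; lengths in m; the calibration is good to about 2 mm. A picture is of the moment at which its call begins: read the wrist's pose just before it. There is no depth.
- ctrl.finish_job(): hands the job in; it is judged then, once.
The state is a dict: "t": time; "q": joint angles; "dq": joint speeds; "effort": joint torques, N m; "tool_pos": TCP position; "tool_rot": TCP orientation; "contact_force": force on the tool from outside, world axes, zero at the start; "wrist_torque": the same for the moment, N m; "opening": finger opening in m; "grip_force": force on a finger pad.
Only numpy, scipy, OpenCV 4.12 (cv2) and the standard library are available. Lean on these libraries where they do the work, as an engineer would, in place of code of your own. Each camera call takes 0.05 s, during which the arm holds its last target. There are 200 camera calls.

## Working session

There is one attempt and no reset: what is moved stays moved. The work goes in short steps, Python scripts to look and compute and a tool call to move; the robot and the scene stay as the last step left them, time stands still between calls to the robot, and variables do not carry over. Pictures are saved under pics/ and viewed, at most 10 in all, crops included, and the job is handed in when it is done.

Besides the shell and the picture viewer there is one more tool, called after "Call:" by a JSON object that holds its "api" and its "payload", one argument or row to a line. play_rows: Moves the arm, as the interface text tells. Shift numbers are shares of 0.05 m and turn numbers shares of 8 degrees, none past 1 either way. Its arguments: {"type":"object","properties":{"series":{"type":"array"},"force":{"type":"number"}},"required":["series"]}

```bash
mkdir -p pics; ls; python3 - <<'E'
from station import ctrl, imaging
import cv2, numpy as np
print(ctrl.get_obs())
for n in("scene","top","wrist"):
    d=imaging.get_image(n); cv2.imwrite(f"pics/{n}0.png",d["color"])
    print(n,d["fx"],d["cx"],d["cy"],np.round(d.get("extrinsics",d.get("hand_eye")),3).tolist())
E
```

```text
pics
{'t': 0.0, 'q': array([ 1.10099041e+00,  5.33498746e-02,  1.61427522e+00, -4.10516720e-05,
        1.47599303e+00, -1.18972734e-01]), 'dq': array([-2.67432339e-04,  1.17442527e-03,  1.72150427e-03,  4.54490755e-04,
        7.21527763e-05, -4.48177765e-04]), 'effort': array([ 1.45741476e-03, -3.93678761e+01, -3.70178175e+01, -2.64452234e-05,
        6.89784836e-03,  2.08265000e-06]), 'tool_pos': array([0.21451454, 0.58637956, 0.23007856]), 'tool_rot': array([-5.48163491e-01, -3.09284096e+00,  3.06281019e-03]), 'contact_force': array([-1.04028573, -0.4372244 ,  0.10599303]), 'wrist_torque': array([ 0.0216707 , -0.01114064, -0.04430077]), 'grip_force': 0.0, 'opening': 0.08543604947271143}
scene 451.7009125719956 262.9574830072628 185.69071422366744 [[0.917, 0.399, -0.011, -0.496], [0.281, -0.664, -0.693, -0.112], [-0.284, 0.633, -0.721, 1.536], [0.0, 0.0, 0.0, 1.0]]
top 418.75380621540415 256.8583916521867 191.33323594873252 [[-0.094, -0.996, -0.002, 0.038], [-0.975, 0.093, -0.202, 0.563], [0.201, -0.017, -0.979, 1.284], [0.0, 0.0, 0.0, 1.0]]
wrist 344.76592304724755 257.5989570607524 195.38476344150087 [[0.0, -0.961, -0.276, 0.07], [1.0, 0.0, 0.0, 0.0], [0.0, -0.276, 0.961, -0.142], [0.0, 0.0, 0.0, 1.0]]
```

View pics/scene0.png

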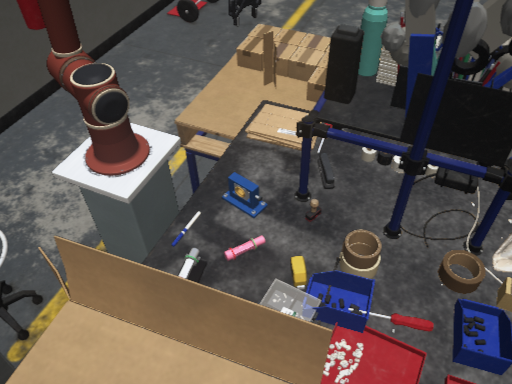

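View pics/top0.png

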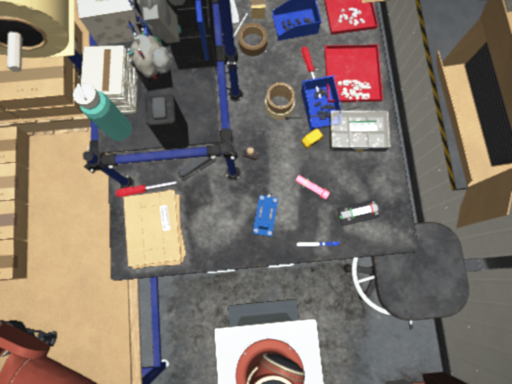

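The scene view shows the blue block at about (243,193) and the gauge in its stand at (190,262). The pink decoy is at (245,247), the marker at (187,228), the stamp at (314,208) and the tape measure at (298,270). In the top view the block is at (265,215), the stand at (360,211), the pink decoy at (313,187) and the marker at (318,244).

```bash
cat > h.py <<'E'
from station import ctrl, imaging
import cv2, numpy as np
from scipy.spatial.transform import Rotation as R
def cam(n):
    o=ctrl.get_obs(); d=imaging.get_image(n)
    K=np.array([[d["fx"],0,d["cx"]],[0,d["fy"],d["cy"]],[0,0,1]])
    if n=="wrist":
        T=np.eye(4);T[:3,:3]=R.from_rotvec(o["tool_rot"]).as_matrix();T[:3,3]=o["tool_pos"]
        W=T@d["hand_eye"]
    else: W=np.linalg.inv(d["extrinsics"])
    return d["color"],K,W
def ray(px,K,W,z):
    v=W[:3,:3]@np.linalg.solve(K,[px[0],px[1],1]);c=W[:3,3]
    return c+v*(z-c[2])/v[2]
def proj(p,K,W):
    q=K@(np.linalg.inv(W)@np.append(p,1))[:3]; return q[:2]/q[2]
E
python3 - <<'E'
from h import *
im,K,W=cam("top")
for n,p,z in[("block",(265,215),.09),("gaugeL",(341,215),.045),("gaugeR",(379,208),.045),("pink",(313,187),.02),("marker",(318,244),.01)]: print(n,ray(p,K,W,z).round(3))
cv2.imwrite("pics/c1.png",cv2.resize(im[160:260,220:400],None,fx=4,fy=4,interpolation=cv2.INTER_CUBIC))
o=ctrl.get_obs();print(R.from_rotvec(o["tool_rot"]).as_matrix().round(3))
E
```

```text
block [ 0.48  -0.032  0.09 ]
gaugeL [ 0.464 -0.275  0.045]
gaugeR [ 0.475 -0.4    0.045]
pink [ 0.568 -0.201  0.02 ]
marker [ 0.382 -0.196  0.01 ]
[[-0.939  0.344 -0.001]
 [ 0.344  0.939 -0.001]
 [ 0.    -0.001 -1.   ]]
```

View pics/c1.png

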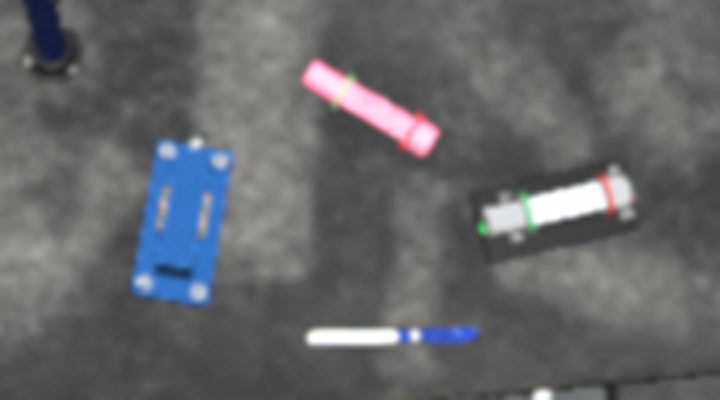

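The crop shows the gauge's green go end pointing world +y (left) and the bore axis lying roughly along world y. So the go end can be pushed in from the right side and the no-go end offered from the left, with no turn-around. First I'll get a wrist view of the block's left face.

```bash
cat >> h.py <<'E'
def plan(pos,ang,n):
    """print rows to bring tool (down) to pos with tool y at world angle ang(deg)"""
    o=ctrl.get_obs();M=R.from_rotvec(o["tool_rot"]);a=np.radians(ang)
    y=np.array([np.cos(a),np.sin(a),0]);z=np.array([0,0,-1.]);T=R.from_matrix(np.array([np.cross(y,z),y,z]).T)
    rv=(M.inv()*T).as_rotvec();dp=(np.array(pos)-o["tool_pos"])/n
    for i in range(n):
        Mi=M*R.from_rotvec(rv*i/n);print((Mi.inv().apply(dp)/.05).round(3).tolist(),(np.degrees(rv)/n/8).round(3).tolist())
E
python3 -c "
from h import *
plan((.47,.14,.2),5,12)"
```

```text
[-0.656, -0.553, 0.051] [-0.001, 0.0, 0.676]
[-0.705, -0.488, 0.051] [-0.001, 0.0, 0.676]
[-0.748, -0.42, 0.051] [-0.001, 0.0, 0.676]
[-0.784, -0.347, 0.051] [-0.001, 0.0, 0.676]
[-0.813, -0.272, 0.051] [-0.001, 0.0, 0.676]
[-0.835, -0.194, 0.051] [-0.001, 0.0, 0.676]
[-0.85, -0.115, 0.051] [-0.001, 0.0, 0.676]
[-0.857, -0.034, 0.051] [-0.001, 0.0, 0.676]
[-0.856, 0.047, 0.051] [-0.001, 0.0, 0.676]
[-0.848, 0.127, 0.051] [-0.001, 0.0, 0.676]
[-0.832, 0.207, 0.051] [-0.001, 0.0, 0.676]
[-0.809, 0.284, 0.051] [-0.001, 0.0, 0.676]
```

Call:
{"api": "play_rows", "payload": {
  "series": [
    [1, [-0.66, -0.55, 0.05], [0, 0, 0.68]],
    [1, [-0.7, -0.49, 0.05], [0, 0, 0.68]],
    [1, [-0.75, -0.42, 0.05], [0, 0, 0.68]],
    [1, [-0.78, -0.35, 0.05], [0, 0, 0.68]],
    [1, [-0.81, -0.27, 0.05], [0, 0, 0.68]],
    [1, [-0.84, -0.19, 0.05], [0, 0, 0.68]],
    [1, [-0.85, -0.11, 0.05], [0, 0, 0.68]],
    [1, [-0.86, -0.03, 0.05], [0, 0, 0.68]]
  ]
}}

```text
t: 1.2
tool_pos: [0.3855, 0.2878, 0.2111]
tool_rot: [1.66, 2.667, 0.0]
contact_force: [0.6, 0.9, -0.1]
opening: 0.0853
grip_force: 0.0
```

Call:
{"api": "play_rows", "payload": {
  "series": [
    [1, [-0.86, 0.05, 0.05], [0, 0, 0.68]],
    [1, [-0.85, 0.13, 0.05], [0, 0, 0.68]],
    [1, [-0.83, 0.21, 0.05], [0, 0, 0.68]],
    [1, [-0.81, 0.28, 0.05], [0, 0, 0.68]],
    [1, [0, 0, 0], [0, 0, 0]],
    [1, [0, 0, 0], [0, 0, 0]]
  ]
}}

```text
t: 1.95
tool_pos: [0.4695, 0.14, 0.2012]
tool_rot: [-2.129, -2.309, 0.0]
contact_force: [0.6, -0.5, -0.9]
opening: 0.0858
grip_force: 0.0
```

```bash
python3 - <<'E'
from h import *
print(ctrl.get_obs()["tool_pos"])
im,K,W=cam("wrist"); cv2.imwrite("pics/w1.png",cv2.resize(im,(800,600),interpolation=cv2.INTER_CUBIC)); np.savez("w1.npz",im=im,K=K,W=W)
plan((.468,-.37,.2),5,10)
E
```

```text
[0.46946363 0.14002958 0.20116076]
[-1.017, -0.086, 0.002] [-0.0, -0.0, -0.004]
[-1.017, -0.087, 0.002] [-0.0, -0.0, -0.004]
[-1.017, -0.087, 0.002] [-0.0, -0.0, -0.004]
[-1.017, -0.088, 0.002] [-0.0, -0.0, -0.004]
[-1.017, -0.088, 0.002] [-0.0, -0.0, -0.004]
[-1.017, -0.089, 0.002] [-0.0, -0.0, -0.004]
[-1.017, -0.089, 0.002] [-0.0, -0.0, -0.004]
[-1.017, -0.09, 0.002] [-0.0, -0.0, -0.004]
[-1.017, -0.091, 0.002] [-0.0, -0.0, -0.004]
[-1.017, -0.091, 0.002] [-0.0, -0.0, -0.004]
```

View pics/w1.png

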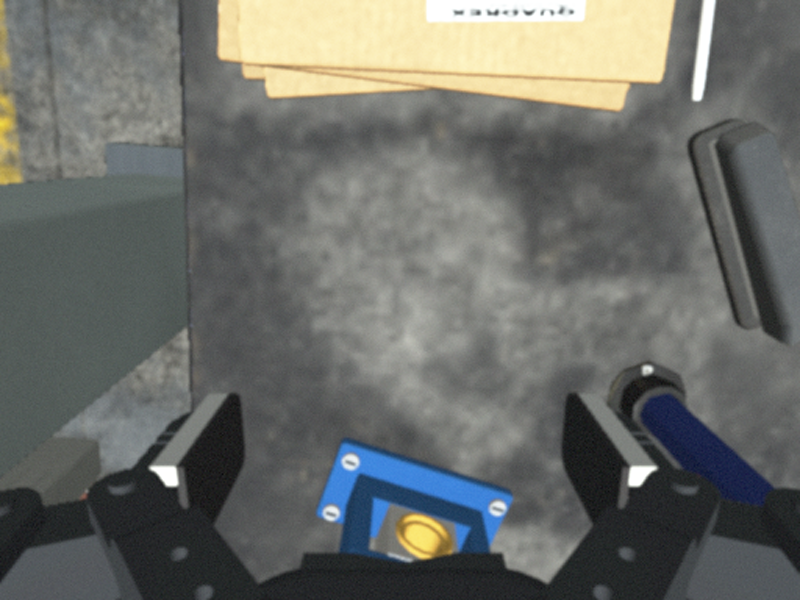

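The wrist view shows the block at the bottom (foot edge from (345,440) to (512,492), brass bearing at about (424,537)), partly hidden by the gripper. A frame leg stands at (647,380). I'll back off a little for a clean view of the block.

Call:
{"api": "play_rows", "payload": {
  "series": [
    [1, [0.8, 0, -0.6], [0, 0, 0]],
    [1, [0.8, 0, -0.6], [0, 0, 0]],
    [1, [0, 0, 0], [0, 0, 0]],
    [1, [0, 0, 0], [0, 0, 0]]
  ]
}}

```text
t: 2.5
tool_pos: [0.4625, 0.2199, 0.2606]
tool_rot: [-2.128, -2.311, 0.002]
contact_force: [-1.3, -0.8, -0.9]
opening: 0.0853
grip_force: 0.0
```

```bash
python3 - <<'E'
from h import *
im,K,W=cam("wrist"); np.savez("w2.npz",im=im,K=K,W=W)
print(proj((.47,-.03,.06),K,W), W[:3,3])
cv2.imwrite("pics/w2.png",cv2.resize(im[234:384,150:350],(800,600),interpolation=cv2.INTER_CUBIC))
E
```

```text
[246.40568117 370.81466345] [0.45720747 0.29009569 0.40285549]
```

View pics/w2.png

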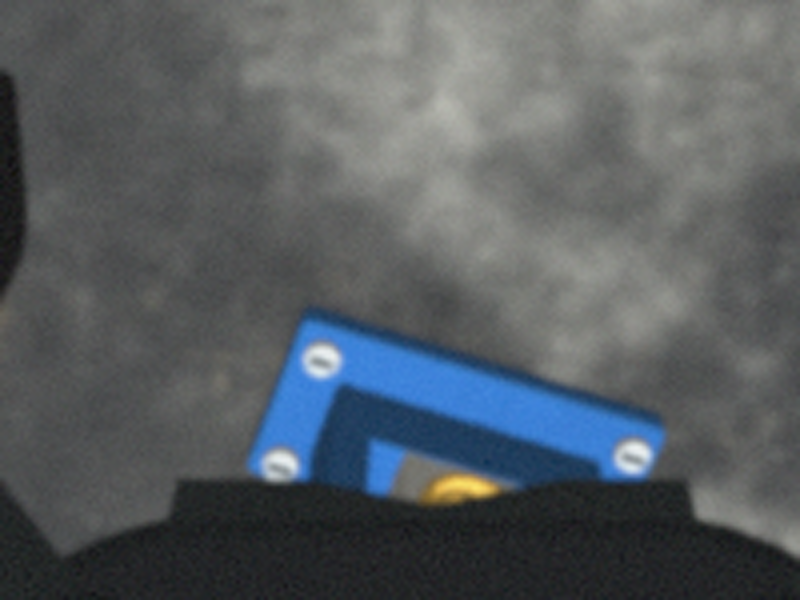

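The view shows the foot's near top edge from about (306,325) to (662,428) in the crop, with screws at (322,360), (633,455) and (280,467). The gripper hides what lies below. The block's pose follows from these points.

```bash
python3 - <<'E'
from h import *
d=np.load("w2.npz");K,W=d["K"],d["W"]
f=lambda p,z:ray((150+p[0]/4,234+p[1]/4),K,W,z)
a,b=f((306,325),.012),f((662,428),.012)
s=[f(p,.014) for p in((322,360),(633,455),(280,467))]
print("edge",a,b,np.linalg.norm(b-a),"screws",s)
def yaw(u): return np.degrees(np.arctan2(u[1],u[0]))
print(yaw(b-a),yaw(s[1]-s[0]),yaw(s[0]-s[2])-90)
th=np.radians((yaw(b-a)+yaw(s[1]-s[0]))/2);X=np.array([np.cos(th),np.sin(th),0]);Y=np.array([-np.sin(th),np.cos(th),0])
print("centre edge",(a+b)/2-.032*Y,"screws",(s[1]+s[2])/2)
d=np.load("w1.npz");K1,W1=d["K"],d["W"];C=((s[1]+s[2])/2)
v=W1[:3,:3]@np.linalg.solve(K1,[424/1.5625,537/1.5625,1]);c=W1[:3,3]
t=((C+.018*Y-c)@Y)/(v@Y);p=c+t*v;print("bearing",p,"off",(p-C)@X,"z",p[2])
a,b=[ray(np.array(q)/1.5625,K1,W1,.012) for q in((345,440),(512,492))];print("w1 edge",(a+b)/2-.032*Y,yaw(b-a),np.linalg.norm(b-a))
print("leg base",ray(np.array((647,380))/1.5625,K1,W1,0))
plan((.468,-.37,.22),5,12)
E
```

```text
edge [0.43921851 0.011586   0.012     ] [ 0.56064576 -0.01838819  0.012     ] 0.1250720978650035 screws [array([4.45324361e-01, 1.62257479e-04, 1.40000000e-02]), array([ 0.55179181, -0.02829614,  0.014     ]), array([ 0.43378526, -0.04301184,  0.014     ])]
-13.866199221027337 -14.965113500684044 -14.963640448434148
centre edge [ 0.49196559 -0.03439358  0.012     ] screws [ 0.49278853 -0.03565399  0.014     ]
bearing [ 0.49611004 -0.01792262  0.06241186] off -0.001197371218357 z 0.06241186104803548
w1 edge [ 0.49247171 -0.03106358  0.012     ] -14.752726913555293 0.12455860050466305
leg base [0.64483269 0.07213315 0.        ]
[-0.98, -0.071, 0.067] [-0.001, 0.0, -0.003]
[-0.98, -0.071, 0.067] [-0.001, 0.0, -0.003]
[-0.98, -0.072, 0.067] [-0.001, 0.0, -0.003]
[-0.98, -0.072, 0.067] [-0.001, 0.0, -0.003]
[-0.98, -0.072, 0.067] [-0.001, 0.0, -0.003]
[-0.98, -0.073, 0.067] [-0.001, 0.0, -0.003]
[-0.979, -0.073, 0.067] [-0.001, 0.0, -0.003]
[-0.979, -0.074, 0.067] [-0.001, 0.0, -0.003]
[-0.979, -0.074, 0.067] [-0.001, 0.0, -0.003]
[-0.979, -0.075, 0.067] [-0.001, 0.0, -0.003]
[-0.979, -0.075, 0.067] [-0.001, 0.0, -0.003]
[-0.979, -0.076, 0.067] [-0.001, 0.0, -0.003]
```

Call:
{"api": "play_rows", "payload": {
  "series": [
    [1, [-0.98, -0.07, 0], [0, 0, 0]],
    [1, [-0.98, -0.07, 0], [0, 0, 0]],
    [1, [-0.98, -0.07, 0], [0, 0, 0]],
    [1, [-0.98, -0.07, 0], [0, 0, 0]],
    [1, [-0.98, -0.07, 0], [0, 0, 0]],
    [1, [-0.98, -0.07, 0], [0, 0, 0]],
    [1, [-0.98, -0.07, 0], [0, 0, 0]],
    [1, [-0.98, -0.07, 0.1], [0, 0, 0]]
  ]
}}

```text
t: 3.55
tool_pos: [0.4658, -0.1756, 0.2552]
tool_rot: [-2.131, -2.307, 0.0]
contact_force: [0.5, 0.7, -0.3]
opening: 0.0854
grip_force: 0.0
```

Call:
{"api": "play_rows", "payload": {
  "series": [
    [1, [-0.98, -0.07, 0.3], [0, 0, 0]],
    [1, [-0.98, -0.08, 0.3], [0, 0, 0]],
    [1, [-0.98, -0.08, 0.1], [0, 0, 0]],
    [1, [-0.98, -0.08, 0], [0, 0, 0]],
    [1, [0, 0, 0], [0, 0, 0]],
    [1, [0, 0, 0], [0, 0, 0]]
  ]
}}

```text
t: 4.3
tool_pos: [0.4663, -0.3697, 0.22]
tool_rot: [-2.13, -2.306, -0.001]
contact_force: [0.2, 0.4, -0.1]
opening: 0.0853
grip_force: 0.0
```

```bash
python3 - <<'E'
from h import *
print(ctrl.get_obs()["tool_pos"])
im,K,W=cam("wrist"); np.savez("w3.npz",im=im,K=K,W=W)
cv2.imwrite("pics/w3.png",cv2.resize(im,(800,600),interpolation=cv2.INTER_CUBIC))
E
```

```text
[ 0.46633737 -0.36971093  0.21999885]
```

View pics/w3.png

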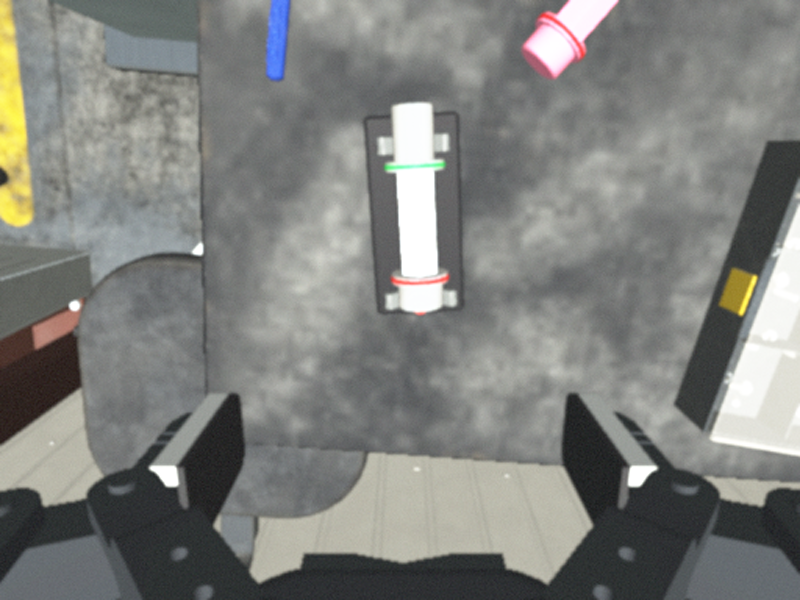

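The wrist view shows the gauge in its stand: go tip at (412,104), green ring at (415,166), white handle, red ring at (420,279) and no-go tip at (421,310). The marker is clear at (277,40), as is the pink decoy at (555,45).

```bash
python3 - <<'E'
from h import *
d=np.load("w3.npz");im,K,W=d["im"].astype(int),d["K"],d["W"]
b,g,r=im[...,0],im[...,1],im[...,2]
for n,m in(("green",(g-np.maximum(r,b)>30)),("red",(r-np.maximum(g,b)>50))):
    m=m.copy();m[:60]=0;m[:, :240]=0;m[:,300:]=0;m[215:]=0
    if n=="red":m[195:]=0
    ys,xs=np.nonzero(m);l,h=xs.min(),xs.max()
    pl=(l,ys[xs<=l+1].mean()),(h,ys[xs>=h-1].mean());P=[ray(p,K,W,.045) for p in pl]
    print(n,pl,np.round((P[0]+P[1])/2,4),np.linalg.norm(P[1]-P[0]))
w=(im.min(2)>190);pts=[]
for y in range(112,174):
    x=np.nonzero(w[y,240:300])[0]+240
    if len(x)>5: pts.append(ray(((x[0]+x[-1])/2,y),K,W,.055))
pts=np.array(pts);p=np.polyfit(pts[:,1],pts[:,0],1);print("axis: x=",p,"yaw",np.degrees(np.arctan(p[0])),"x at y=-.335",np.polyval(p,-.335),pts[:,1].min(),pts[:,1].max())
for q in((364,117),(458,112),(463,306),(378,313)):print("foot",ray(np.array(q)/1.5625,K,W,.008).round(4))
E
```

```text
green ((np.int64(246), np.float64(106.5)), (np.int64(284), np.float64(104.77777777777777))) [ 0.4681 -0.3066  0.045 ] 0.033889142494128235
red ((np.int64(250), np.float64(178.77777777777777)), (np.int64(287), np.float64(177.0))) [ 0.4771 -0.3721  0.045 ] 0.03494230638048806
axis: x= [-0.13642442  0.4260628 ] yaw -7.768585332569739 x at y=-.335 0.4717649862050577 -0.36535694632665416 -0.3117217267865567
foot [ 0.4354 -0.2811  0.008 ]
foot [ 0.4934 -0.2735  0.008 ]
foot [ 0.5103 -0.3978  0.008 ]
foot [ 0.4527 -0.4074  0.008 ]
```

```bash
python3 - <<'E'
from h import *
plan((.4727,-.3397,.08),7.8,4)
E
```

```text
[0.144, 0.043, 0.702] [-0.002, -0.003, -0.099]
[0.143, 0.044, 0.702] [-0.002, -0.003, -0.099]
[0.143, 0.046, 0.702] [-0.002, -0.003, -0.099]
[0.143, 0.048, 0.702] [-0.002, -0.003, -0.099]
```

Call:
{"api": "play_rows", "payload": {
  "series": [
    [0.8, [0.143, 0.044, 0.7], [0, 0, -0.1]],
    [0.7, [0.143, 0.045, 0.7], [0, 0, -0.1]],
    [0.7, [0.143, 0.046, 0.7], [0, 0, -0.1]],
    [0.7, [0.143, 0.047, 0.7], [0, 0, -0.1]],
    [0.7, [0, 0, 0.5], [0, 0, 0]],
    [0.7, [0, 0, 0.4], [0, 0, 0]],
    [0.7, [0, 0, 0.18], [0, 0, 0]],
    [0.7, [0, 0, 0], [0, 0, 0]]
  ]
}}

```text
t: 5.35
tool_pos: [0.4734, -0.3405, 0.0272]
tool_rot: [-2.064, -2.368, 0.0]
contact_force: [0.0, -0.8, 0.0]
opening: 0.0599
grip_force: 0.0
```

```bash
python3 -c "
from h import *
plan((.4727,-.3397,.026),7.8,1)"
```

```text
[0.017, -0.013, 0.023] [-0.002, -0.002, 0.005]
```

Call:
{"api": "play_rows", "payload": {
  "series": [
    [0.3, [0, 0, 0.02], [0, 0, 0]],
    [0, [0, 0, 0], [0, 0, 0]],
    [0, [0, 0, 0], [0, 0, 0]],
    [0, [0, 0, 0], [0, 0, 0]],
    [0, [0, 0, 0], [0, 0, 0]],
    [0, [0, 0, 0], [0, 0, 0]]
  ],
  "force": 70
}}

```text
t: 6.1
tool_pos: [0.4725, -0.3418, 0.0277]
tool_rot: [-2.064, -2.367, 0.004]
contact_force: [-7.3, 0.4, 6.7]
opening: 0.0188
grip_force: 69.1
```

Call:
{"api": "play_rows", "payload": {
  "series": [
    [0, [0, 0, -0.1], [0, 0, 0]],
    [0, [0, 0, -0.2], [0, 0, 0]],
    [0, [0, 0, -0.6], [0, 0, 0]],
    [0, [0, 0, -0.8], [0, 0, 0]],
    [0, [0, 0, -0.6], [0, 0, 0]],
    [0, [0, 0, 0], [0, 0, 0]],
    [0, [0, 0, 0], [0, 0, 0]]
  ]
}}

```text
t: 6.98
tool_pos: [0.4729, -0.34, 0.1399]
tool_rot: [-2.063, -2.366, -0.0]
contact_force: [-0.2, 0.2, -3.1]
opening: 0.0184
grip_force: 68.8
```

```bash
python3 - <<'E'
from h import *
o=ctrl.get_obs();print(o)
im,K,W=cam("wrist"); np.savez("w4.npz",im=im,K=K,W=W)
cv2.imwrite("pics/w4.png",im[60:384])
E
```

```text
{'t': 6.975, 'q': array([-7.51209025e-01,  2.70490663e-02,  1.79594377e+00,  5.24457111e-05,
        1.32063723e+00, -8.87791732e-01]), 'dq': array([-1.35338970e-03,  1.69232478e-02,  2.16415642e-02, -1.37066631e-03,
        1.95123543e-03,  9.77217185e-05]), 'effort': array([ 2.88192510e-03, -3.94652867e+01, -3.82060325e+01,  1.15627568e-02,
       -3.99284845e-02,  1.93007154e-04]), 'tool_pos': array([ 0.47286548, -0.34004581,  0.1398826 ]), 'tool_rot': array([-2.06335438e+00, -2.36630388e+00, -1.88746248e-04]), 'contact_force': array([-0.23536831,  0.22861831, -3.11092612]), 'wrist_torque': array([ 0.01665718,  0.06427757, -0.05482135]), 'grip_force': 68.7760798400268, 'opening': 0.01837232865058905}
```

View pics/w4.png

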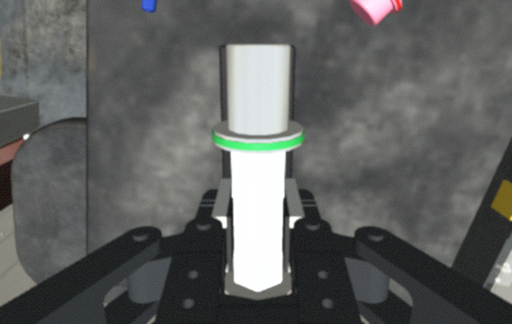

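The gauge is held square: the go plug is centred on column 258 and the green ring is at about row 140. Next I'll move to the stand-off in front of the bore.

```bash
python3 -c "
from h import *
plan((.4637,-.1439,.12),-14.5,6)"
```

```text
[0.651, 0.06, 0.065] [-0.003, -0.003, 0.465]
[0.653, 0.018, 0.065] [-0.003, -0.003, 0.465]
[0.653, -0.025, 0.065] [-0.003, -0.003, 0.465]
[0.65, -0.067, 0.065] [-0.003, -0.003, 0.465]
[0.644, -0.109, 0.064] [-0.003, -0.003, 0.465]
[0.636, -0.151, 0.064] [-0.003, -0.003, 0.465]
```

Call:
{"api": "play_rows", "payload": {
  "series": [
    [0, [0.65, 0.06, 0.065], [0, 0, 0.465]],
    [0, [0.65, 0.02, 0.065], [0, 0, 0.465]],
    [0, [0.65, -0.025, 0.065], [0, 0, 0.465]],
    [0, [0.65, -0.067, 0.065], [0, 0, 0.465]],
    [0, [0.645, -0.11, 0.065], [0, 0, 0.465]],
    [0, [0.635, -0.15, 0.065], [0, 0, 0.465]],
    [0, [0, 0, 0.7], [0, 0, 0]],
    [0, [0, 0, 0.7], [0, 0, 0]]
  ]
}}

```text
t: 8.02
tool_pos: [0.4639, -0.1442, 0.0495]
tool_rot: [-2.482, -1.924, 0.001]
contact_force: [-0.0, 0.1, -2.7]
opening: 0.0184
grip_force: 68.8
```

Call:
{"api": "play_rows", "payload": {
  "series": [
    [0, [0, 0, 0.14], [0, 0, 0]],
    [0, [0, 0, 0], [0, 0, 0]]
  ]
}}

```text
t: 8.28
tool_pos: [0.4642, -0.145, 0.044]
tool_rot: [-2.483, -1.922, 0.002]
contact_force: [0.4, -0.4, -1.9]
opening: 0.0184
grip_force: 68.9
```

```bash
cat >> h.py <<'E'
C=np.array([.492,-.0345,.0427]);th=np.radians(-14.5);X=np.array([np.cos(th),np.sin(th),0]);Y=np.array([-np.sin(th),np.cos(th),0])
def st():
    o=ctrl.get_obs();p=o["tool_pos"]-C;f=o["contact_force"]
    M=R.from_rotvec(o["tool_rot"]).as_matrix()
    print("t",o["t"],"blk xyz mm",(np.array([p@X,p@Y,p[2]])*1e3).round(2),"F",np.round([f@X,f@Y,f[2]],1),"T",o["wrist_torque"].round(2),"ang",np.degrees(np.arctan2(M[1,1],M[0,1])).round(2),"tilt",np.degrees(M[:2,2]).round(2),"open",round(o["opening"],4))
E
python3 - <<'E'
from h import *
st()
im,K,W=cam("scene")
c=proj((.485,-.06,.06),K,W);x,y=int(c[0]),int(c[1]);print(c)
t,_,_=cam("top");c=proj((.485,-.06,.06),_,__import__('h').W) if 0 else None
cv2.imwrite("pics/s2.png",cv2.resize(im[y-50:y+50,x-66:x+66],(792,600),interpolation=cv2.INTER_CUBIC))
E
```

```text
t 8.275 blk xyz mm [   0.74 -113.92    1.29] F [ 0.5 -0.3 -1.9] T [-0.07 -0.    0.07] ang -14.51 tilt [-0.11  0.06] open 0.0184
[236.94681276 193.45222322]
```

Call:
{"api": "play_rows", "payload": {
  "series": [
    [0, [0.2, 0, 0.02], [0, 0, 0]],
    [0, [0.2, 0, 0], [0, 0, 0]],
    [0, [0.1, 0, 0], [0, 0, 0]],
    [0, [0, 0, 0], [0, 0, 0]]
  ]
}}

```text
t: 8.88
tool_pos: [0.4713, -0.1205, 0.0439]
tool_rot: [2.483, 1.925, 0.0]
contact_force: [0.5, -0.3, -3.0]
opening: 0.0188
grip_force: 68.9
```

```bash
python3 -c "
from h import *
for i in range(3): st()"
```

```text
t 8.875 blk xyz mm [  1.48 -88.45   1.25] F [ 0.5 -0.2 -3. ] T [ 0.   -0.06 -0.  ] ang -14.43 tilt [ 0.01 -0.01] open 0.0188
t 8.875 blk xyz mm [  1.48 -88.45   1.25] F [ 0.5 -0.2 -3. ] T [ 0.   -0.06 -0.  ] ang -14.43 tilt [ 0.01 -0.01] open 0.0188
t 8.875 blk xyz mm [  1.48 -88.45   1.25] F [ 0.5 -0.2 -3. ] T [ 0.   -0.06 -0.  ] ang -14.43 tilt [ 0.01 -0.01] open 0.0188
```

Call:
{"api": "play_rows", "payload": {
  "series": [
    [0, [0.06, -0.04, 0.02], [0, 0, 0]],
    [0, [0.02, 0, 0], [0, 0, 0]],
    [0, [0.02, 0, 0], [0, 0, 0]],
    [0, [0.02, 0, 0], [0, 0, 0]],
    [0, [0.02, 0, 0], [0, 0, 0]]
  ]
}}

```text
t: 9.5
tool_pos: [0.471, -0.1138, 0.0428]
tool_rot: [2.484, 1.923, -0.0]
contact_force: [-0.1, -0.3, -3.0]
opening: 0.0189
grip_force: 68.9
```

```bash
python3 -c "
from h import *
st()"
```

```text
t 9.5 blk xyz mm [ -0.52 -82.     0.12] F [-0.1 -0.3 -3. ] T [-0.01  0.04  0.02] ang -14.5 tilt [ 0. -0.] open 0.0189
```

Call:
{"api": "play_rows", "payload": {
  "series": [
    [0, [0.02, 0, 0], [0, 0, 0]],
    [0, [0.02, 0, 0], [0, 0, 0]],
    [0, [0.02, 0, 0], [0, 0, 0]],
    [0, [0, 0, 0], [0, 0, 0]]
  ]
}}

```text
t: 10.0
tool_pos: [0.4717, -0.1108, 0.0428]
tool_rot: [2.484, 1.924, -0.0]
contact_force: [0.4, -1.3, -3.0]
opening: 0.0187
grip_force: 68.9
```

```bash
python3 -c "
from h import *
st()"
```

```text
t 10.0 blk xyz mm [ -0.56 -78.94   0.11] F [ 0.7 -1.1 -3. ] T [ 0.   -0.03  0.07] ang -14.49 tilt [ 0. -0.] open 0.0187
```

Call:
{"api": "play_rows", "payload": {
  "series": [
    [0, [0.02, 0, 0], [0, 0, 0]],
    [0, [0.02, 0, 0], [0, 0, 0]],
    [0, [0, 0, 0], [0, 0, 0]]
  ]
}}

```text
t: 10.38
tool_pos: [0.4722, -0.1089, 0.0428]
tool_rot: [-2.484, -1.923, 0.0]
contact_force: [0.5, -0.8, -2.6]
opening: 0.0185
grip_force: 68.9
```

```bash
python3 -c "
from h import *
st()"
```

```text
t 10.375 blk xyz mm [ -0.59 -76.95   0.09] F [ 0.7 -0.6 -2.6] T [-0.01  0.08 -0.  ] ang -14.49 tilt [-0. -0.] open 0.0185
```

Call:
{"api": "play_rows", "payload": {
  "series": [
    [0, [0.02, 0, 0], [0, 0, 0]],
    [0, [0.02, 0, 0], [0, 0, 0]],
    [0, [0.02, 0, 0], [0, 0, 0]],
    [0, [0, 0, 0], [0, 0, 0]]
  ]
}}

```text
t: 10.88
tool_pos: [0.4729, -0.1059, 0.0428]
tool_rot: [2.484, 1.924, -0.0]
contact_force: [-0.9, 0.9, -2.7]
opening: 0.019
grip_force: 68.9
```

```bash
python3 -c "
from h import *
st()"
```

```text
t 10.875 blk xyz mm [ -0.56 -73.93   0.12] F [-1.1  0.7 -2.7] T [-0.05  0.01  0.05] ang -14.49 tilt [ 0. -0.] open 0.019
```

Call:
{"api": "play_rows", "payload": {
  "series": [
    [0, [0.03, 0, 0], [0, 0, 0]],
    [0, [0.03, 0, 0], [0, 0, 0]],
    [0, [0.03, 0, 0], [0, 0, 0]],
    [0, [0, 0, 0], [0, 0, 0]]
  ]
}}

```text
t: 11.38
tool_pos: [0.4741, -0.1015, 0.0428]
tool_rot: [-2.484, -1.924, 0.0]
contact_force: [0.8, -0.8, -2.7]
opening: 0.0188
grip_force: 69.0
```

```bash
python3 -c "
from h import *
st()"
```

```text
t 11.375 blk xyz mm [ -0.57 -69.39   0.1 ] F [ 1.  -0.6 -2.7] T [-0.07  0.03  0.03] ang -14.49 tilt [-0. -0.] open 0.0188
```

Free running inside the bore, so I'll carry on towards the collar stop.

Call:
{"api": "play_rows", "payload": {
  "series": [
    [0, [0.04, 0, 0], [0, 0, 0]],
    [0, [0.04, 0, 0], [0, 0, 0]],
    [0, [0.04, 0, 0], [0, 0, 0]],
    [0, [0.04, 0, 0], [0, 0, 0]],
    [0, [0.04, 0, 0], [0, 0, 0]],
    [0, [0, 0, 0], [0, 0, 0]]
  ]
}}

```text
t: 12.12
tool_pos: [0.4766, -0.0918, 0.0428]
tool_rot: [-2.484, -1.924, 0.0]
contact_force: [0.6, -0.7, -3.0]
opening: 0.0184
grip_force: 69.0
```

```bash
python3 -c "
from h import *
st()"
```

```text
t 12.125 blk xyz mm [ -0.59 -59.36   0.1 ] F [ 0.7 -0.5 -3. ] T [-0.02 -0.01  0.03] ang -14.48 tilt [-0. -0.] open 0.0184
```

Call:
{"api": "play_rows", "payload": {
  "series": [
    [0, [0.04, 0, 0], [0, 0, 0]],
    [0, [0.04, 0, 0], [0, 0, 0]],
    [0, [0.02, 0, 0], [0, 0, 0]],
    [0, [0.02, 0, 0], [0, 0, 0]],
    [0, [0, 0, 0], [0, 0, 0]]
  ]
}}

```text
t: 12.75
tool_pos: [0.4775, -0.0882, 0.0429]
tool_rot: [2.481, 1.922, -0.006]
contact_force: [-3.8, -9.0, -1.8]
opening: 0.0188
grip_force: 69.1
```

```bash
python3 -c "
from h import *
st()"
```

```text
t 12.75 blk xyz mm [ -0.6  -55.62   0.21] F [-1.4 -9.6 -1.8] T [-1.35  0.52 -0.08] ang -14.47 tilt [-0.09 -0.27] open 0.0188
```

Call:
{"api": "play_rows", "payload": {
  "series": [
    [0, [0.02, 0, 0], [0, 0, 0]],
    [0, [0, 0, 0], [0, 0, 0]],
    [0, [0, 0, 0], [0, 0, 0]]
  ]
}}

```text
t: 13.12
tool_pos: [0.4775, -0.0882, 0.043]
tool_rot: [2.481, 1.922, -0.009]
contact_force: [-4.5, -12.2, -2.1]
opening: 0.0186
grip_force: 69.1
```

```bash
python3 -c "
from h import *
st()
im,K,W=cam('wrist');np.savez('w5.npz',im=im,K=K,W=W)
cv2.imwrite('pics/w5.png',cv2.resize(im[100:340,100:420],(800,600),interpolation=cv2.INTER_CUBIC))"
```

```text
t 13.125 blk xyz mm [ -0.59 -55.57   0.27] F [ -1.3 -13.   -2.1] T [-1.87  0.76 -0.11] ang -14.47 tilt [-0.13 -0.37] open 0.0186
```

View pics/w5.png

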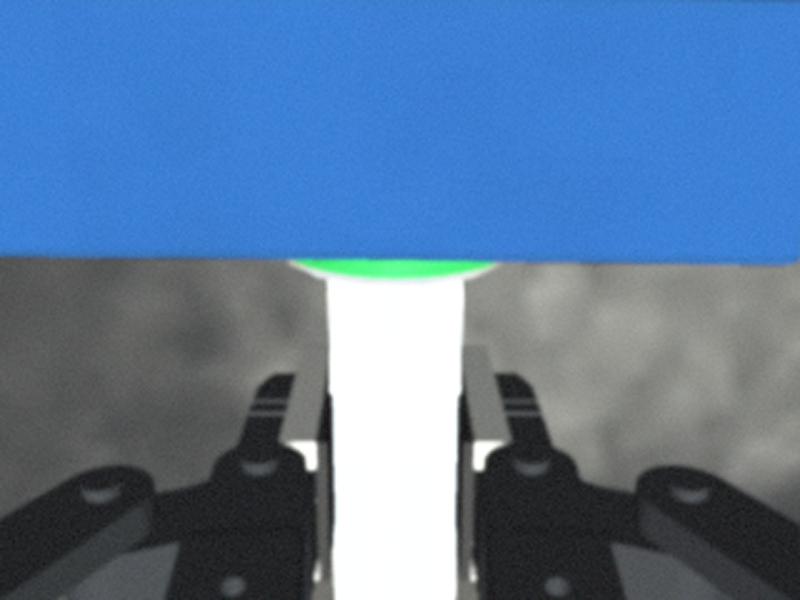

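The view shows the green collar flush under the block's face at (395,262), and the added push moved nothing, so the go end is home. Now I'll draw it straight out.

Call:
{"api": "play_rows", "payload": {
  "series": [
    [0, [-0.06, 0, 0], [0, 0, 0]],
    [0, [-0.1, 0, 0], [0, 0, 0]],
    [0, [-0.16, 0, 0], [0, 0, 0]],
    [0, [-0.2, 0, 0], [0, 0, 0]],
    [0, [-0.2, 0, 0], [0, 0, 0]],
    [0, [-0.2, 0, 0], [0, 0, 0]],
    [0, [0, 0, 0], [0, 0, 0]]
  ]
}}

```text
t: 14.05
tool_pos: [0.4667, -0.1305, 0.0429]
tool_rot: [2.485, 1.922, 0.0]
contact_force: [0.2, -0.2, -2.8]
opening: 0.0187
grip_force: 69.0
```

```bash
python3 -c "
from h import *
st()"
```

```text
t 14.05 blk xyz mm [ -0.48 -99.29   0.17] F [ 0.3 -0.1 -2.8] T [ 0.01  0.03 -0.04] ang -14.58 tilt [ 0.01 -0.  ] open 0.0187
```

Out cleanly. Next: up, over the block and down on the far side.

Call:
{"api": "play_rows", "payload": {
  "series": [
    [0, [0, 0, -0.6], [0, 0, 0]],
    [0, [0, 0, -0.7], [0, 0, 0]],
    [0, [0, 0, -0.5], [0, 0, 0]],
    [0, [0.4, 0, 0], [0, 0, 0]],
    [0, [0.8, 0, 0], [0, 0, 0]],
    [0, [0.8, 0, 0], [0, 0, 0]],
    [0, [0.8, 0, 0], [0, 0, 0]],
    [0, [0.8, 0, 0], [0, 0, 0]]
  ]
}}

```text
t: 15.05
tool_pos: [0.512, 0.046, 0.1328]
tool_rot: [-2.484, -1.923, -0.0]
contact_force: [-0.2, 0.3, -2.5]
opening: 0.0188
grip_force: 69.2
```

Call:
{"api": "play_rows", "payload": {
  "series": [
    [0, [0.4, 0, 0], [0, 0, 0]],
    [0, [0, 0, 0], [0, 0, 0]],
    [0, [0, 0, 0.6], [0, 0, 0]],
    [0, [0, 0, 0.7], [0, 0, 0]],
    [0, [0, 0, 0.5], [0, 0, 0]],
    [0, [0, 0, 0], [0, 0, 0]]
  ]
}}

```text
t: 15.8
tool_pos: [0.5144, 0.0632, 0.0403]
tool_rot: [-2.482, -1.92, 0.007]
contact_force: [-0.4, 0.2, -3.0]
opening: 0.0185
grip_force: 69.1
```

```bash
python3 -c "
from h import *
st()"
```

```text
t 15.8 blk xyz mm [ -2.78 100.18  -2.41] F [-0.4  0.1 -3. ] T [-0.02  0.   -0.06] ang -14.55 tilt [-0.34 -0.01] open 0.0185
```

Call:
{"api": "play_rows", "payload": {
  "series": [
    [0, [0, 0, 0], [0, 0, 0]],
    [0, [0, 0, 0], [0, 0, 0]]
  ]
}}

```text
t: 16.05
tool_pos: [0.5182, 0.0637, 0.0446]
tool_rot: [2.483, 1.922, 0.004]
contact_force: [0.2, -0.3, -3.5]
opening: 0.0185
grip_force: 69.1
```

```bash
python3 -c "
from h import *
st()"
```

```text
t 16.05 blk xyz mm [  0.82 101.6    1.93] F [ 0.3 -0.2 -3.5] T [-0.01  0.04  0.  ] ang -14.52 tilt [ 0.18 -0.01] open 0.0185
```

Call:
{"api": "play_rows", "payload": {
  "series": [
    [0, [-0.1, 0, 0], [0, 0, 0]],
    [0, [-0.15, 0, 0], [0, 0, 0]],
    [0, [-0.15, 0, 0], [0, 0, 0]],
    [0, [-0.1, 0, 0], [0, 0, 0]],
    [0, [0, 0, 0], [0, 0, 0]],
    [0, [0, 0, 0], [0, 0, 0]]
  ]
}}

```text
t: 16.8
tool_pos: [0.5106, 0.0397, 0.0428]
tool_rot: [-2.484, -1.923, -0.0]
contact_force: [-0.5, -0.1, -2.1]
opening: 0.0186
grip_force: 69.1
```

```bash
python3 -c "
from h import *
st()"
```

```text
t 16.8 blk xyz mm [-5.900e-01  7.651e+01  7.000e-02] F [-0.5 -0.3 -2.1] T [0.01 0.05 0.04] ang -14.51 tilt [-0.    0.01] open 0.0186
```

Call:
{"api": "play_rows", "payload": {
  "series": [
    [0, [-0.08, 0, 0], [0, 0, 0]],
    [0, [-0.04, 0, 0], [0, 0, 0]],
    [0, [-0.03, 0, 0], [0, 0, 0]],
    [0, [-0.03, 0, 0], [0, 0, 0]],
    [0, [-0.03, 0, 0], [0, 0, 0]],
    [0, [-0.03, 0, 0], [0, 0, 0]],
    [0, [0, 0, 0], [0, 0, 0]]
  ]
}}

```text
t: 17.68
tool_pos: [0.5076, 0.028, 0.0428]
tool_rot: [-2.484, -1.923, 0.0]
contact_force: [-0.1, 0.2, -3.4]
opening: 0.019
grip_force: 69.1
```

```bash
python3 -c "
from h import *
st()"
```

```text
t 17.675 blk xyz mm [-0.6  64.42  0.08] F [-0.2  0.2 -3.4] T [ 0.01 -0.04 -0.07] ang -14.51 tilt [-0.  0.] open 0.019
```

Past the face plane with no contact, so it is in the recess. Gently onto the floor.

Call:
{"api": "play_rows", "payload": {
  "series": [
    [0, [-0.02, 0, 0], [0, 0, 0]],
    [0, [-0.02, 0, 0], [0, 0, 0]],
    [0, [-0.02, 0, 0], [0, 0, 0]],
    [0, [0, 0, 0], [0, 0, 0]]
  ]
}}

```text
t: 18.18
tool_pos: [0.5071, 0.026, 0.0429]
tool_rot: [-2.484, -1.922, -0.003]
contact_force: [0.4, 5.0, -2.9]
opening: 0.0187
grip_force: 69.1
```

```bash
python3 -c "
from h import *
st()"
```

```text
t 18.175 blk xyz mm [-0.5  62.37  0.25] F [-0.8  5.  -2.9] T [ 0.77 -0.19 -0.06] ang -14.52 tilt [0.05 0.11] open 0.0187
```

Call:
{"api": "play_rows", "payload": {
  "series": [
    [0, [-0.012, 0, 0], [0, 0, 0]],
    [0, [0, 0, 0], [0, 0, 0]],
    [0, [0, 0, 0], [0, 0, 0]],
    [0, [0, 0, 0], [0, 0, 0]],
    [0, [0, 0, 0], [0, 0, 0]],
    [0, [0, 0, 0], [0, 0, 0]],
    [0, [0, 0, 0], [0, 0, 0]],
    [0, [0, 0, 0], [0, 0, 0]]
  ]
}}

```text
t: 19.18
tool_pos: [0.5071, 0.026, 0.043]
tool_rot: [-2.483, -1.922, -0.004]
contact_force: [1.4, 8.0, -2.8]
opening: 0.0187
grip_force: 69.1
```

```bash
python3 -c "
from h import *
st()"
```

```text
t 19.175 blk xyz mm [-0.5  62.34  0.3 ] F [-0.6  8.1 -2.8] T [ 1.09 -0.27 -0.02] ang -14.52 tilt [0.07 0.17] open 0.0187
```

No-go refused: rigid stop at the predicted depth, 8 N held for about 1 s. I'll retract and take the gauge back to the stand.

Call:
{"api": "play_rows", "payload": {
  "series": [
    [0, [0.06, 0, 0], [0, 0, 0]],
    [0, [0.2, 0, 0], [0, 0, 0]],
    [0, [0.3, 0, 0], [0, 0, 0]],
    [0, [0.2, 0, 0], [0, 0, 0]],
    [0, [0, 0, -0.5], [0, 0, 0]],
    [0, [0, 0, -0.8], [0, 0, 0]],
    [0, [0, 0, -0.6], [0, 0, 0]],
    [0, [0, 0, 0], [0, 0, 0]]
  ]
}}

```text
t: 20.18
tool_pos: [0.5185, 0.0618, 0.1409]
tool_rot: [2.48, 1.921, 0.008]
contact_force: [0.4, 0.4, -3.4]
opening: 0.0186
grip_force: 69.3
```

```bash
python3 -c "
from h import *
st();plan((.4729,-.3403,.14),7.8,12)"
```

```text
t 20.175 blk xyz mm [ 1.53 99.88 98.19] F [ 0.3  0.4 -3.4] T [-0.03 -0.01 -0.05] ang -14.47 tilt [ 0.37 -0.02] open 0.0186
[-0.668, 0.094, 0.001] [0.004, -0.0, -0.232]
[-0.671, 0.072, 0.001] [0.004, -0.0, -0.232]
[-0.673, 0.05, 0.001] [0.004, -0.0, -0.232]
[-0.674, 0.029, 0.001] [0.004, -0.0, -0.232]
[-0.674, 0.007, 0.001] [0.004, -0.0, -0.232]
[-0.674, -0.015, 0.001] [0.004, -0.0, -0.232]
[-0.673, -0.037, 0.001] [0.004, -0.0, -0.232]
[-0.672, -0.059, 0.001] [0.004, -0.0, -0.232]
[-0.67, -0.08, 0.001] [0.004, -0.0, -0.232]
[-0.667, -0.102, 0.001] [0.004, -0.0, -0.232]
[-0.663, -0.124, 0.001] [0.004, -0.0, -0.232]
[-0.659, -0.145, 0.001] [0.004, -0.0, -0.232]
```

Call:
{"api": "play_rows", "payload": {
  "series": [
    [0, [-0.67, 0.095, 0], [0, 0, -0.23]],
    [0, [-0.67, 0.07, 0], [0, 0, -0.23]],
    [0, [-0.67, 0.05, 0], [0, 0, -0.23]],
    [0, [-0.67, 0.03, 0], [0, 0, -0.23]],
    [0, [-0.67, 0.007, 0], [0, 0, -0.23]],
    [0, [-0.67, -0.015, 0], [0, 0, -0.23]],
    [0, [-0.67, -0.037, 0], [0, 0, -0.23]],
    [0, [-0.67, -0.06, 0], [0, 0, -0.23]]
  ]
}}

```text
t: 21.18
tool_pos: [0.4843, -0.2059, 0.1352]
tool_rot: [-2.213, -2.225, 0.001]
contact_force: [0.4, -0.1, -2.7]
opening: 0.0186
grip_force: 69.2
```

Call:
{"api": "play_rows", "payload": {
  "series": [
    [0, [-0.67, -0.08, 0], [0, 0, -0.23]],
    [0, [-0.67, -0.1, 0], [0, 0, -0.23]],
    [0, [-0.66, -0.124, 0], [0, 0, -0.23]],
    [0, [-0.66, -0.145, 0], [0, 0, -0.23]],
    [0, [0, 0, 0], [0, 0, 0]],
    [0, [0, 0, 0], [0, 0, 0]],
    [0, [0, 0, 0], [0, 0, 0]],
    [0, [0, 0, 0], [0, 0, 0]]
  ]
}}

```text
t: 22.18
tool_pos: [0.4701, -0.3389, 0.1376]
tool_rot: [-2.068, -2.364, -0.0]
contact_force: [-0.1, 0.3, -2.9]
opening: 0.0186
grip_force: 69.2
```

```bash
python3 -c "
from h import *
st();plan((.4727,-.3405,.06),7.8,2)"
```

```text
t 22.175 blk xyz mm [  55.03 -300.19   94.91] F [-0.2  0.2 -2.9] T [-0.02  0.04  0.  ] ang 7.64 tilt [-0.01  0.01] open 0.0186
[-0.019, 0.024, 0.776] [-0.0, -0.001, -0.01]
[-0.019, 0.023, 0.776] [-0.0, -0.001, -0.01]
```

Call:
{"api": "play_rows", "payload": {
  "series": [
    [0, [-0.02, 0.025, 0.3], [0, 0, -0.01]],
    [0, [-0.02, 0.025, 0.5], [0, 0, -0.01]],
    [0, [0, 0, 0.5], [0, 0, 0]],
    [0, [0, 0, 0.3], [0, 0, 0]],
    [0, [0, 0, 0], [0, 0, 0]],
    [0, [0, 0, 0], [0, 0, 0]],
    [0, [0, 0, 0], [0, 0, 0]]
  ]
}}

```text
t: 23.05
tool_pos: [0.4735, -0.3421, 0.0592]
tool_rot: [2.065, 2.364, -0.0]
contact_force: [-0.5, -0.3, -4.0]
opening: 0.0188
grip_force: 69.1
```

```bash
python3 -c "
from h import *
st();plan((.4727,-.3405,.03),7.8,2)"
```

```text
t 23.05 blk xyz mm [  59.08 -302.46   16.54] F [-0.4 -0.5 -4. ] T [-0.02  0.05 -0.02] ang 7.74 tilt [ 0.11 -0.1 ] open 0.0188
[0.018, -0.006, 0.292] [0.006, 0.007, -0.004]
[0.017, -0.006, 0.292] [0.006, 0.007, -0.004]
```

Call:
{"api": "play_rows", "payload": {
  "series": [
    [0, [0.015, -0.006, 0.16], [0, 0, 0]],
    [0, [0.015, -0.006, 0.16], [0, 0, 0]],
    [0, [0, 0, 0.12], [0, 0, 0]],
    [0, [0, 0, 0.08], [0, 0, 0]],
    [0, [0, 0, 0.04], [0, 0, 0]],
    [0, [0, 0, 0.02], [0, 0, 0]],
    [0, [0, 0, 0], [0, 0, 0]],
    [0, [0, 0, 0], [0, 0, 0]]
  ]
}}

```text
t: 24.05
tool_pos: [0.472, -0.3402, 0.0291]
tool_rot: [2.066, 2.366, -0.0]
contact_force: [-0.6, -0.4, -3.6]
opening: 0.0185
grip_force: 69.2
```

```bash
python3 -c "
from h import *
st();print(ctrl.get_obs()['tool_pos'],ctrl.get_obs()['contact_force'])"
```

```text
t 24.05 blk xyz mm [  57.21 -300.93  -13.61] F [-0.5 -0.6 -3.6] T [-0.04  0.06 -0.01] ang 7.74 tilt [ 0.02 -0.02] open 0.0185
[ 0.47204045 -0.34016725  0.02908528] [-0.60305168 -0.41755976 -3.57814621]
```

Call:
{"api": "play_rows", "payload": {
  "series": [
    [0, [0, 0, 0.02], [0, 0, 0]],
    [0, [0, 0, 0.02], [0, 0, 0]],
    [0, [0, 0, 0], [0, 0, 0]],
    [0, [0, 0, 0], [0, 0, 0]]
  ]
}}

```text
t: 24.55
tool_pos: [0.4721, -0.3402, 0.0276]
tool_rot: [2.066, 2.366, -0.0]
contact_force: [-2.2, 2.9, 4.9]
opening: 0.0185
grip_force: 70.2
```

Seated on the rests. Release, then straight up.

Call:
{"api": "play_rows", "payload": {
  "series": [
    [0.4, [0, 0, 0], [0, 0, 0]],
    [0.6, [0, 0, 0], [0, 0, 0]],
    [0.7, [0, 0, 0], [0, 0, 0]],
    [0.7, [0, 0, 0], [0, 0, 0]],
    [0.7, [0, 0, -0.3], [0, 0, 0]],
    [0.7, [0, 0, -0.7], [0, 0, 0]],
    [0.7, [0, 0, -0.9], [0, 0, 0]],
    [0.8, [-0.3, 0, -0.9], [0, 0, 0]]
  ]
}}

```text
t: 25.55
tool_pos: [0.4739, -0.3544, 0.1692]
tool_rot: [2.065, 2.367, 0.0]
contact_force: [0.7, -0.8, -0.9]
opening: 0.0682
grip_force: 0.0
```

Call:
{"api": "play_rows", "payload": {
  "series": [
    [1, [-0.3, 0, -0.9], [0, 0, 0]],
    [1, [0, 0, 0], [0, 0, 0]],
    [1, [0, 0, 0], [0, 0, 0]],
    [1, [0, 0, 0], [0, 0, 0]]
  ]
}}

```text
t: 26.05
tool_pos: [0.4752, -0.3688, 0.2101]
tool_rot: [-2.064, -2.364, -0.0]
contact_force: [0.3, 0.4, 0.2]
opening: 0.0853
grip_force: 0.0
```

```bash
python3 - <<'E'
from h import *
st()
im,K,W=cam("wrist")
cv2.imwrite("pics/w6.png",cv2.resize(im,(800,600),interpolation=cv2.INTER_CUBIC))
d=im.astype(int);w=(d.min(2)>190);pts=[]
b,g,r=d[...,0],d[...,1],d[...,2]
for n,m in(("green",(g-np.maximum(r,b)>30)),("red",(r-np.maximum(g,b)>50))):
    m=m.copy();m[:60]=0;m[:, :235]=0;m[:,305:]=0;m[195:]=0
    ys,xs=np.nonzero(m);l,h=xs.min(),xs.max()
    P=[ray(p,K,W,.045) for p in((l,ys[xs<=l+1].mean()),(h,ys[xs>=h-1].mean()))]
    print(n,np.round((P[0]+P[1])/2,4),np.linalg.norm(P[1]-P[0]))
E
```

```text
t 26.05 blk xyz mm [  67.45 -327.86  167.36] F [0.2 0.5 0.2] T [ 0.05 -0.02  0.  ] ang 7.75 tilt [-0.12  0.13] open 0.0853
green [ 0.468  -0.3054  0.045 ] 0.034508651943873474
red [ 0.477  -0.3711  0.045 ] 0.03478697641264641
```

View pics/w6.png

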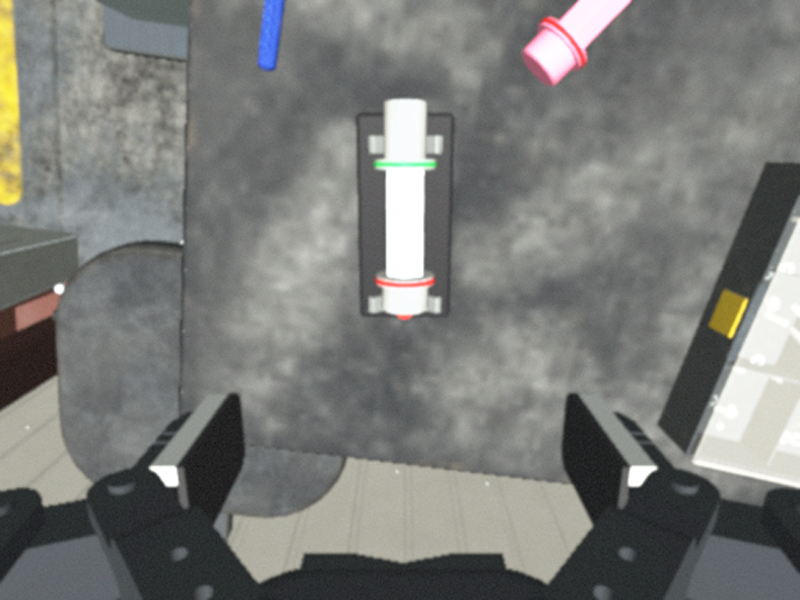

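The view shows the gauge back in both V rests, with the green ring at (405,163) and the red ring at (405,282). It lies within about 1 mm of where it started, and the gripper is clear.

```bash
python3 -c "
from station import ctrl
print(ctrl.finish_job())"
```

```text
the job is handed in; nothing more can be done
None
```

The job is handed in at about 26 s: the go end went fully home, the no-go end was refused at about 8 N for about a second, and the gauge is back in its stand and released.

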